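# Stand the seatpost in the free seat tube

### The job

Take the seatpost out of the leaning cradle and stand it upright, foot down, in the blue three-tube stand, fully home on the bottom. Two of the three tubes have an old stub stuck deep inside, so find by feel the one that takes the post all the way; lower the post in rather than letting it drop, and leave the other things on the bench where they are.

Things in the scene. Friction and masses are not known exactly. Their poses are not given: they have to be found in the camera images.
- post: loose round aluminium seatpost, 180 long, 0.25 kg: shaft 27 diameter up to 132 from the foot (foot chamfered 3), then a darker neck 22 diameter from 136 to 180, best gripped end-on there; black band at 70. Origin: centre of the foot (27 end); z axis from foot to neck. Starts leaning 35 degrees from vertical, neck towards the robot (sizes in mm)
- rack: fixed green cradle on a steel plate 170 x 100 x 12: U-channel leaning 35 degrees from vertical to its -x, open on its upper (+x) side, inner width 31, walls 22 deep, with a foot plate; it ends 118 along the post, so the neck stands free. It stands left or right, the stand on the other side. Origin: underside centre; the post's foot starts at (40, 0, 34) mm in this frame, x ahead, z up
- stand: fixed stand: plate 110 (x) x 225 (y) x 10 thick, three upright blue tubes along y, 75 apart, outer diameter 38, inner 30, flared to 37 inside over the top 6, mouths 85 above the bench. The free tube's bottom is 10 above the bench (75 deep); in the other two a black stub ends 35 below the mouth. Which is free changes. Origin: underside centre (mm)
- tube0 (a point): centre of the mouth of a stand tube (at the stand's -y end), 85 above the bench; z up
- tube1 (a point): centre of the mouth of a stand tube (the middle one), 85 above the bench; z up
- tube2 (a point): centre of the mouth of a stand tube (at the stand's +y end), 85 above the bench; z up
- spanner: bystander, loose: steel spanner 160 long lying on the bench (mm); origin at the centre of its underside
- bell: bystander, loose: brass bicycle bell, 56 across, 32 high (mm); origin at the centre of its underside
- jar: bystander, loose: jar with yellow cap, 64 across, 80 high (mm); origin at the centre of its underside
- bowl: bystander, loose: purple plastic bowl, 150 across, 60 high (mm); origin at the centre of its underside
- pail: bystander, loose: red pail, 124 across, 125 high (mm); origin at the centre of its underside
- pedal: bystander, loose: black bicycle pedal, 90 x 84 x 26 (mm); origin at the centre of its underside
- grip: bystander, loose: black handlebar grip lying down, 120 long, 30 high (mm); origin at the centre of its underside

How it is judged:
By the outcome, as a careful person would: the job done as asked, in the order asked, and still so for the second after the job is handed in, with the robot touching nothing.
It also fails if it takes over 48 s, if anything falls off the work surface, if the arm or the gripper's body presses on something with over 40 N, if the wrist force passes 120 N, or if a joint passes its speed limit or range.

### The arm

A 6-joint arm with a two-finger parallel gripper is mounted at the origin on the work surface. World frame = base frame: x ahead of the robot, y to its left, z up, the work surface at z = 0. Lengths are in m, angles in rad, forces in N, time in s.
With the tool pointing down it reaches from about 0.325 to 0.85 m from the base axis. Payload 15.5 kg.
Tool frame: the origin (TCP) lies at the very end of the fingers, on their centre line; the grasp point (between the pads) lies 19 mm behind it; z points along the fingers, y is the line along which they close (so a half turn about z gives the same grasp; the last joint's range is limited). The gripper opens to 91 mm and grips with 3 to 60 N. Pads are 32 mm wide; open, the fingers measure 118 mm over their backs; the gripper's body (76 mm by 178 mm) begins 60 mm behind the grasp point.
Start: joints at [1.101, 0.494, 1.345, -0, 1.302, -0.096], TCP at [0.228, 0.582, 0.214] pointing down, gripper open.
Joint ranges: [-2.91, 2.91], [-0.82, 2.16], [0.22, 2.67], [-1.22, 4.37], [0.12, 2.79], [-3.08, 3.08]. Speed limits (rad/s): [1.89, 1.89, 2.57, 3.01, 3.01, 3.01].

### API

Orientations are given as a 3x3 rotation matrix whose columns are the frame's x, y, z axes.
In Python, from workcell import ctrl, cams gives the robot as it stands.
- The arm moves only by the tool carry_out, never from a script. Its argument "increments" is a list that holds one entry, the list of rows, each a list of 6 numbers: the shift along the world's x, y, z each as a share of 15 cm, from -1 to 1, then the turn, a rotation vector about the world's x, y, z each as a share of pi/2 rad, from -1 to 1. In form: [[[tx, ty, tz, wx, wy, wz], ...]]. A call has 1 to 12 rows; each row is the pose to reach, as a shift and turn from the pose commanded when the call began; what a row does not reach only later rows make up. A row lasts 1/8 s, in which the tool goes at most 62.5 mm and 10.7 degrees, less where a joint would pass 70% of its speed; a pose out of reach is approached as far as the arm can. A call with a number of a shift or a turn outside -1 to 1 is refused whole. A call with a gripper value outside its range is refused whole. "gripper" is the finger opening in mm, from 0 to 91.2, set as the call begins (left out, the last holds). The fingers move at their own pace and stop on an object; "newtons" is the grip in N (left out, the last holds). Time passes only in rows, so rows that repeat a pose let the fingers close. It gives the time, the measured TCP pose, the force, the opening and the grip force at its end, in the units of the state.
- ctrl.observe(): the state, without advancing time (a new reading comes with each control period).
- cams.capture(name): name is "scene" or "side" or "wrist"; returns a dict with "frame" (420x560x3 uint8, blue, green, red), "camera_matrix" (3x3 intrinsics, pixels), "xyz" and "attitude" of the camera in the world. Camera axes: x right, y up, looking along -z (the intrinsics and any distortion apply to the point x, -y, -z); pixel columns grow to the right and rows downward; lengths in m; the calibration is good to about 2 mm. The wrist camera is an equidistant fisheye: a pixel r from the principal point sees the ray r / f radians off the axis. A picture is of the moment at which its call begins. There is no depth.
- ctrl.job_done(): hands the job in; it is judged then, once.
The state is a dict: "clock": time; "qpos": joint angles; "dq": joint speeds; "effort": joint torques, N m; "eef_pos": TCP position; "eef_rot": TCP orientation; "wrist_force": force on the tool from outside, world axes, zero at the start; "torque": the same for the moment, N m; "gripper_width": opening from 0.0 (shut) to 1.0 (fully open); "finger_force": force on a finger pad.
Only numpy, scipy, OpenCV 4.12 (cv2) and the standard library are available. Lean on these libraries where they do the work, as an engineer would, in place of code of your own. Each camera call takes 0.05 s, during which the arm holds its last target. There are 200 camera calls.

## Working session

There is one attempt and no reset: what is moved stays moved. The work goes in short steps, Python scripts to look and compute and a tool call to move; the robot and the scene stay as the last step left them, time stands still between calls to the robot, and variables do not carry over. Pictures are saved under pics/ and viewed, at most 10 in all, crops included, and the job is handed in when it is done.

Besides the shell and the picture viewer there is one more tool, called after "Call:" in YAML: its name, and indented under it one key for each argument. carry_out: Moves the arm, as the interface text tells. Its arguments: {"type":"object","properties":{"increments":{"type":"array"},"gripper":{"type":"number"},"newtons":{"type":"number"}},"required":["increments"]}

```bash
mkdir -p pics; ls
cat > h.py <<'E'
import numpy as np, cv2
from workcell import ctrl, cams
def cap(n,save=None):
    c=cams.capture(n)
    if save: cv2.imwrite(f'pics/{save}.png',c['frame'])
    return c
def ray(c,uv):
    K=np.array(c['camera_matrix']);u,v=uv
    x=(u-K[0,2])/K[0,0];y=(v-K[1,2])/K[1,1]
    d=np.array([x,-y,-1.]);d=np.array(c['attitude'])@d
    return np.array(c['xyz']),d/np.linalg.norm(d)
def plane(c,uv,z):
    o,d=ray(c,uv);return o+d*(z-o[2])/d[2]
def proj(c,p):
    K=np.array(c['camera_matrix']);q=np.array(c['attitude']).T@(np.array(p)-np.array(c['xyz']))
    return K[0,0]*q[0]/-q[2]+K[0,2],K[1,1]*-q[1]/-q[2]+K[1,2]
def tri(c1,a,c2,b):
    o1,d1=ray(c1,a);o2,d2=ray(c2,b)
    A=np.stack([d1,-d2],1);t=np.linalg.lstsq(A,o2-o1,rcond=None)[0]
    p,q=o1+t[0]*d1,o2+t[1]*d2
    return (p+q)/2,np.linalg.norm(p-q)
E
python3 - <<'E'
from h import *
for n in('scene','side'):
    c=cap(n,n);print(n,{k:(np.round(v,3).tolist() if k!='frame' else v.shape) for k,v in c.items()})
print(ctrl.observe())
E
```

```text
pics
scene {'frame': (420, 560, 3), 'camera_matrix': [[498.25, 0.0, 273.296], [0.0, 498.25, 200.336], [0.0, 0.0, 1.0]], 'xyz': [1.258, -0.072, 1.261], 'attitude': [[0.094, -0.855, 0.51], [0.996, 0.079, -0.05], [0.003, 0.512, 0.859]]}
side {'frame': (420, 560, 3), 'camera_matrix': [[410.555, 0.0, 275.649], [0.0, 410.555, 200.022], [0.0, 0.0, 1.0]], 'xyz': [0.396, -1.086, 0.816], 'attitude': [[0.987, 0.087, -0.133], [-0.159, 0.548, -0.822], [0.002, 0.832, 0.554]]}
{'clock': 0.1, 'qpos': array([ 1.10153784e+00,  4.94122914e-01,  1.34603876e+00,  1.29307091e-05,
        1.30248489e+00, -9.54906722e-02]), 'dq': array([ 0.00018322, -0.00175167, -0.00125935, -0.00053554,  0.00202558,
        0.00088234]), 'effort': array([ 2.18978028e-03, -8.80241776e+01, -3.82556033e+01,  7.06996978e-02,
        4.85702511e-02,  7.03671276e-05]), 'eef_pos': array([0.22804549, 0.58156674, 0.21340703]), 'eef_rot': array([[-9.30956949e-01,  3.65128637e-01, -4.87720995e-04],
       [ 3.65128946e-01,  9.30956487e-01, -9.34340521e-04],
       [ 1.12892542e-04, -1.04791185e-03, -9.99999445e-01]]), 'wrist_force': array([-1.19571282, -0.24596047,  0.54236424]), 'torque': array([-0.00698462, -0.00709179, -0.03196884]), 'finger_force': 0.0, 'gripper_width': 1.0008925691537314}
```

View pics/scene.png

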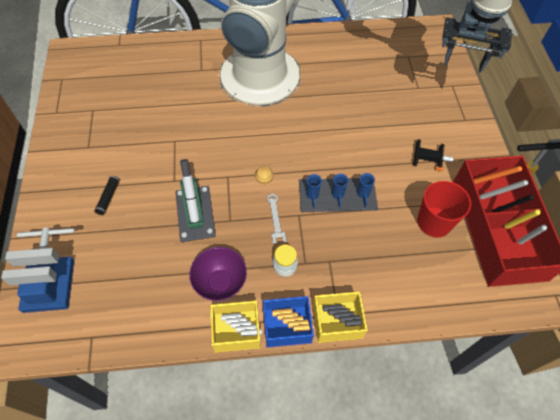

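View pics/side.png

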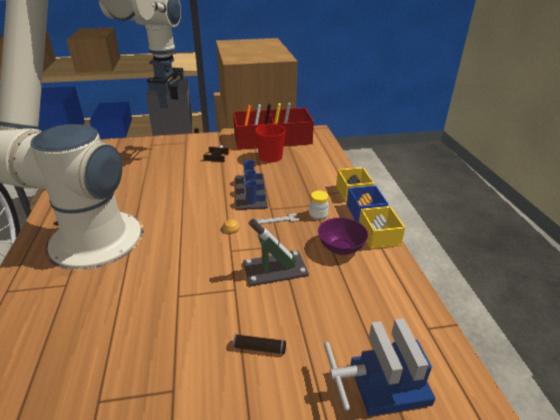

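The scene view shows the rack at about (195,210), with the neck tip at (185,163), and the three blue tube mouths at (314,178), (340,180) and (367,179). In the side view the neck tip is at (257,226) and the stand at (250,185). Next: enlarged crops and colour masks.

Run:
```python
from h import *
a=cv2.imread('pics/scene.png')[150:250,165:385];b=cv2.imread('pics/side.png')[150:290,215:315]
A=cv2.resize(a,None,fx=3.6,fy=3.6,interpolation=3)[:, :792]
B=cv2.resize(b,None,fx=4.2,fy=4.2,interpolation=3)
cv2.imwrite('pics/ca.png',A);cv2.imwrite('pics/cb.png',B)
for n in('scene','side'):
    c=cap(n);f=c['frame'];h=cv2.cvtColor(f,cv2.COLOR_BGR2HSV)
    m=cv2.inRange(h,(105,90,20),(125,255,255))
    N,l,s,ce=cv2.connectedComponentsWithStats(m)
    print(n,'blue',[(s[i].tolist(),ce[i].round(1).tolist()) for i in range(1,N) if s[i,4]>30 and 200<ce[i][0]<400 and 140<ce[i][1]<240])
    m=cv2.inRange(h,(50,60,20),(90,255,255))
    N,l,s,ce=cv2.connectedComponentsWithStats(m)
    print('green',[(s[i].tolist(),ce[i].round(1).tolist()) for i in range(1,N) if s[i,4]>20])
```

```text
scene blue [([306, 175, 16, 33, 322], [313.0, 187.4]), ([332, 174, 17, 34, 330], [339.2, 186.8]), ([357, 174, 17, 33, 336], [364.9, 186.8])]
green [([181, 179, 22, 50, 310], [192.9, 207.7])]
side blue [([244, 160, 21, 43, 515], [252.1, 182.5]), ([347, 186, 41, 36, 651], [364.0, 199.1])]
green [([261, 239, 35, 32, 413], [276.2, 254.4])]
```

View pics/ca.png

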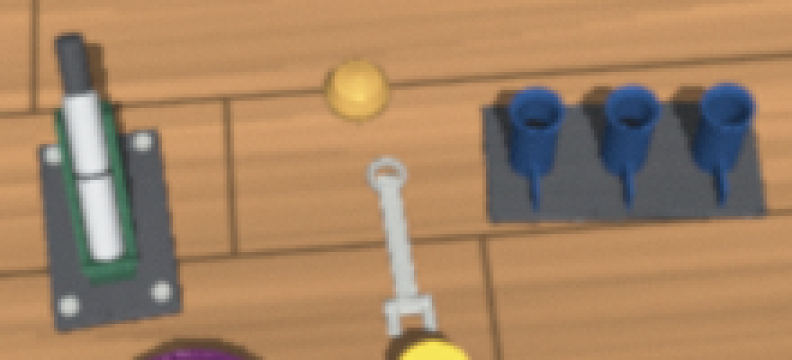

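View pics/cb.png

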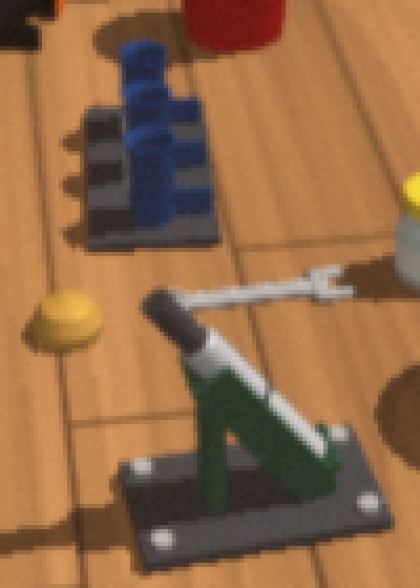

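The crops show the mouths and both plates' corners clearly, so I can measure them now.

Run:
```python
from h import *
np.set_printoptions(precision=4,suppress=True)
s=cap('scene');d=cap('side')
A=lambda x,y:((x+.5)/3.6+164.5,(y+.5)/3.6+149.5)
B=lambda x,y:((x+.5)/4.2+214.5,(y+.5)/4.2+149.5)
for p in[(536,108),(631,108),(727,105)]:print('mouth',plane(s,A(*p),.085))
print('mouth0 side',plane(d,B(150,138),.085), plane(d,B(146,92),.085), plane(d,B(142,48),.085))
print('stand corners',[plane(s,A(*p),.010)for p in[(482,106),(490,222),(766,213)]])
print('side',[plane(d,B(*p),.010)for p in[(90,248),(218,244)]])
R=[plane(s,A(*p),.012)for p in[(40,146),(158,130),(182,312),(56,332)]]
print('rack scene',R,np.mean(R,0))
R=[plane(d,B(*p),.012)for p in[(118,466),(146,566),(393,522),(352,425)]]
print('rack side',R,np.mean(R,0))
print('tip',tri(s,A(70,40),d,B(160,303)))
print('band',tri(s,A(95,175),d,B(262,388)))
print('shaft/neck',tri(s,A(80,94),d,B(203,347)))
```

```text
mouth [0.5022 0.1163 0.085 ]
mouth [0.509  0.1904 0.085 ]
mouth [0.5131 0.2659 0.085 ]
mouth0 side [0.5032 0.1183 0.085 ] [0.508  0.1942 0.085 ] [0.5129 0.2734 0.085 ]
stand corners [array([0.4479, 0.0838, 0.01  ]), array([0.5588, 0.0769, 0.01  ]), array([0.571, 0.299, 0.01 ])]
side [array([0.447 , 0.0771, 0.01  ]), array([0.5511, 0.0664, 0.01  ])]
rack scene [array([ 0.4549, -0.2822,  0.012 ]), array([ 0.4482, -0.1855,  0.012 ]), array([ 0.6178, -0.1715,  0.012 ]), array([ 0.6261, -0.2689,  0.012 ])] [ 0.5367 -0.227   0.012 ]
rack side [array([ 0.445 , -0.1912,  0.012 ]), array([ 0.4539, -0.2887,  0.012 ]), array([ 0.6197, -0.2744,  0.012 ]), array([ 0.6129, -0.1744,  0.012 ])] [ 0.5329 -0.2322  0.012 ]
tip (array([ 0.4734, -0.2329,  0.1799]), np.float64(0.0019647194728581443))
band (array([ 0.5395, -0.2262,  0.0975]), np.float64(0.00021219628942617264))
shaft/neck (array([ 0.4984, -0.2318,  0.1427]), np.float64(0.005262835836428003))
```

Two-view fits agree: the post tip is at (0.473,-0.233,0.180), the rack yaw is about +4.6°, and the stand's middle tube is at (0.508,0.192) with a yaw of about -4°. I'm starting the move.

Call:
carry_out:
  increments:
    - [[0.8,-1,0.8,0,0,-0.5],[0.8,-1,0.8,0,0,-0.5],[0.8,-1,0.8,0,0,-0.5],[0.8,-1,0.8,0,0,-0.5],[0.8,-1,0.8,0,0,-0.5]]
  gripper: 91

```text
clock: 0.92
eef_pos: [0.35, 0.4308, 0.3356]
eef_rot: [[-0.395, 0.919, 0.002], [0.919, 0.395, 0.002], [0.001, 0.003, -1.0]]
wrist_force: [-0.5, 0.6, -0.2]
gripper_width: 0.997
finger_force: 0.0
```

Call:
carry_out:
  increments:
    - [[0.6,-1,0,0,0,-0.5],[0.6,-1,0,0,0,-0.5],[0.6,-1,0,0,0,-0.5],[0.6,-1,0,0,0,-0.5],[0.6,-1,0,0,0,-0.5]]

```text
clock: 1.55
eef_pos: [0.4379, 0.282, 0.3333]
eef_rot: [[0.365, 0.931, -0.001], [0.931, -0.365, -0.0], [-0.001, -0.001, -1.0]]
wrist_force: [0.8, 0.3, 0.5]
gripper_width: 0.999
finger_force: 0.0
```

Call:
carry_out:
  increments:
    - [[0.2,-1,0,0,0,-0.7],[0.2,-1,0,0,0,-0.7],[0.2,-1,0,0,0,-0.7],[0.2,-1,0,0,0,-0.7],[0.2,-1,0,0,0,-0.7],[0.2,-1,0,0,0,-0.7],[0.2,-1,0,0,0,-0.7]]

```text
clock: 2.42
eef_pos: [0.4679, 0.1328, 0.3336]
eef_rot: [[0.995, 0.103, -0.001], [0.103, -0.995, 0.0], [-0.001, -0.0, -1.0]]
wrist_force: [0.1, 1.0, 0.6]
gripper_width: 0.997
finger_force: 0.0
```

Call:
carry_out:
  increments:
    - [[-0.1,-1,0,0,0,0],[-0.1,-1,0,0,0,0],[-0.1,-1,0,0,0,0],[-0.1,-1,0,0,0,0]]

```text
clock: 2.92
eef_pos: [0.4531, -0.0191, 0.3338]
eef_rot: [[0.995, 0.102, -0.0], [0.102, -0.995, -0.0], [-0.0, 0.0, -1.0]]
wrist_force: [0.2, -0.0, 0.6]
gripper_width: 0.994
finger_force: 0.0
```

Call:
carry_out:
  increments:
    - [[-0.1,-1,0,0.034,-0.387,-0.01],[-0.1,-1,0,0.034,-0.387,-0.01],[-0.1,-1,0,0.034,-0.387,-0.01],[-0.1,-1,0,0.034,-0.387,-0.01],[-0.1,-1,0,0.034,-0.387,-0.01]]

```text
clock: 3.55
eef_pos: [0.4374, -0.1685, 0.3335]
eef_rot: [[0.815, 0.082, 0.574], [0.069, -0.997, 0.044], [0.575, 0.003, -0.818]]
wrist_force: [-0.3, 0.8, -0.7]
gripper_width: 0.999
finger_force: 0.0
```

Run:
```python
from h import *
o=ctrl.observe();print(o['eef_pos'],o['eef_rot'].round(3),o['qpos'].round(2))
```

```text
[ 0.43741958 -0.16846121  0.33347575] [[ 0.815  0.082  0.574]
 [ 0.069 -0.997  0.044]
 [ 0.575  0.003 -0.818]] [-0.87 -0.06  1.95  0.6   0.96  0.34]
```

Call:
carry_out:
  increments:
    - [[0.08,-0.45,-0.4,0,0,0],[0.08,-0.45,-0.79,0,0,0],[0.08,-0.45,-0.79,0,0,0],[0.08,-0.45,-0.79,0,0,0]]

```text
clock: 4.05
eef_pos: [0.4504, -0.2345, 0.2142]
eef_rot: [[0.817, 0.085, 0.57], [0.069, -0.996, 0.049], [0.572, -0.0, -0.82]]
wrist_force: [0.2, 0.7, 0.2]
gripper_width: 0.997
finger_force: 0.0
```

Run:
```python
from h import *
w=cap('wrist')['frame']
a=cap('scene')['frame'][110:250,130:270];b=cap('side')['frame'][140:280,200:340]
im=np.hstack([cv2.resize(x,(400,400),interpolation=3) for x in(a,b)])
cv2.imwrite('pics/pre.png',im);print(ctrl.observe()['eef_pos'])
```

```text
[ 0.45084027 -0.23521357  0.21647133]
```

View pics/pre.png

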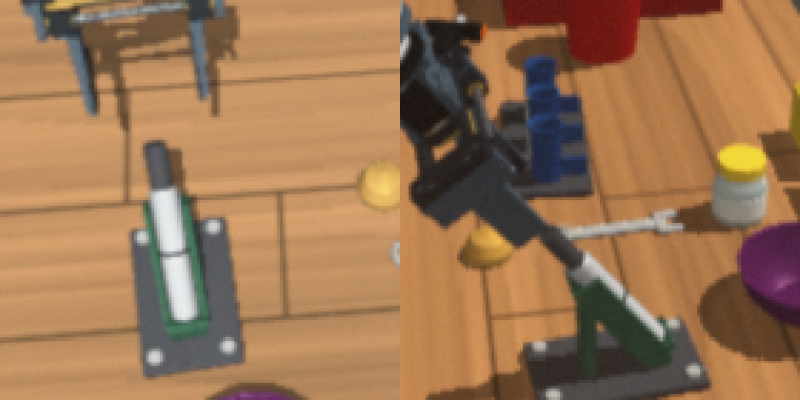

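The finger tips at (93,112) and (207,98) straddle the neck axis (tip at (156,146)), so I can slide in along the axis and close.

Call:
carry_out:
  increments:
    - [[0.15,0.012,-0.22,0,0,0],[0.305,0.025,-0.437,0,0,0],[0.305,0.025,-0.437,0,0,0],[0.305,0.025,-0.437,0,0,0]]

```text
clock: 4.7
eef_pos: [0.4962, -0.2317, 0.1512]
eef_rot: [[0.816, 0.082, 0.572], [0.069, -0.997, 0.045], [0.574, 0.002, -0.819]]
wrist_force: [0.5, -0.0, 0.6]
gripper_width: 0.996
finger_force: 0.0
```

Call:
carry_out:
  increments:
    - [[0,0,0,0,0,0],[0,0,0,0,0,0],[0,0,0,0,0,0],[0,0,0,0,0,0],[0,0,0,0,0,0],[0,0,0,0,0,0],[0,0,0,0,0,0],[0,0,0,0,0,0]]
  gripper: 0
  newtons: 15

```text
clock: 5.7
eef_pos: [0.496, -0.232, 0.1498]
eef_rot: [[0.817, 0.081, 0.571], [0.067, -0.997, 0.045], [0.573, 0.001, -0.82]]
wrist_force: [1.0, -0.6, -0.3]
gripper_width: 0.227
finger_force: 15.0
```

Call:
carry_out:
  increments:
    - [[0,0,0,0,0,0],[0,0,0,0,0,0],[0,0,0.1,0,0,0],[0,0,0.25,0,0,0],[0,0,0.4,0,0,0],[0,0,0.6,0,0,0],[0,0,0.8,0,0,0],[0,0,1,0,0,0],[0,0,1,0,0,0],[0,0,1,0,0,0]]
  newtons: 45

```text
clock: 6.95
eef_pos: [0.4955, -0.2314, 0.2988]
eef_rot: [[0.817, 0.081, 0.57], [0.067, -0.997, 0.046], [0.572, 0.0, -0.82]]
wrist_force: [0.2, -0.5, -2.9]
gripper_width: 0.225
finger_force: 45.0
```

Run:
```python
from h import *
o=ctrl.observe();print(o['eef_pos'],o['wrist_force'],o['torque'])
a=cap('scene')['frame'][90:230,130:270];b=cap('side')['frame'][100:240,200:340]
im=np.hstack([cv2.resize(x,(400,400),interpolation=3) for x in(a,b)])
cv2.imwrite('pics/lift.png',im)
```

```text
[ 0.49554048 -0.2314285   0.29881439] [ 0.16902872 -0.47214741 -2.92101252] [-0.08514504  0.73965022  0.00179806]
```

View pics/lift.png

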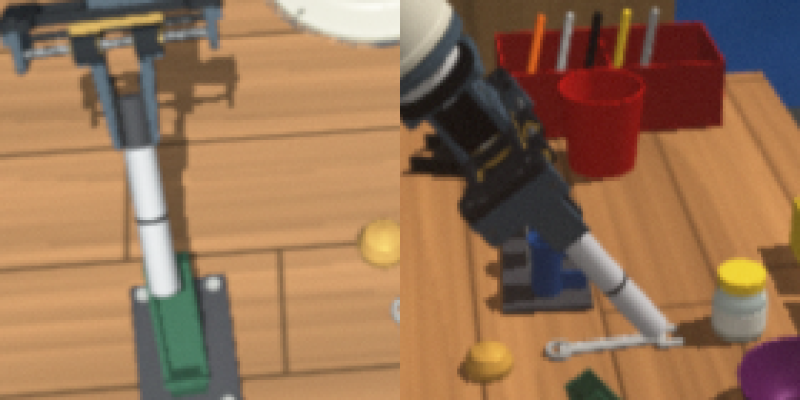

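Call:
carry_out:
  increments:
    - [[0,0.3,0,-0.031,0.387,0],[0,0.6,0,-0.031,0.387,0],[0,1,0,-0.031,0.387,0],[0,1,0,-0.031,0.387,0],[0,1,0,-0.031,0.387,0]]

```text
clock: 7.68
eef_pos: [0.4975, -0.0795, 0.2986]
eef_rot: [[0.996, 0.086, -0.003], [0.086, -0.996, 0.0], [-0.003, -0.001, -1.0]]
wrist_force: [0.5, -0.6, -2.7]
gripper_width: 0.223
finger_force: 45.0
```

Call:
carry_out:
  increments:
    - [[0.02,0.35,0,0,0,0],[0.04,0.7,0,0,0,0],[0.05,1,0,0,0,0],[0.05,1,0,0,0,0]]

```text
clock: 8.18
eef_pos: [0.5029, 0.0699, 0.2988]
eef_rot: [[0.996, 0.084, 0.0], [0.084, -0.996, 0.002], [0.0, -0.002, -1.0]]
wrist_force: [-0.1, -0.0, -2.3]
gripper_width: 0.225
finger_force: 45.0
```

Call:
carry_out:
  increments:
    - [[0,0.33,0,0,0,0],[0,0.33,0,0,0,0],[0,0.33,0,0,0,0],[0,0.33,0,0,0,0]]

```text
clock: 8.68
eef_pos: [0.5034, 0.1163, 0.2996]
eef_rot: [[0.997, 0.08, 0.0], [0.08, -0.997, -0.0], [0.0, 0.0, -1.0]]
wrist_force: [-0.2, -0.3, -1.1]
gripper_width: 0.224
finger_force: 45.0
```

Run:
```python
from h import *
np.set_printoptions(precision=4,suppress=True)
o=ctrl.observe();print(o['eef_pos'],o['eef_rot'],o['wrist_force'],o['torque'],o['qpos'])
s=cap('scene','s2');d=cap('side','d2')
p=o['eef_pos'];
for c in(s,d):print('band,foot',proj(c,p-[0,0,.071]),proj(c,p-[0,0,.141]))
a=s['frame'][105:215,285:395];b=d['frame'][95:215,195:315]
im=np.hstack([cv2.resize(a,(396,396),interpolation=3),cv2.resize(b,(396,396),interpolation=3)])
cv2.imwrite('pics/up.png',im)
```

```text
[0.5034 0.1163 0.2996] [[ 0.9968  0.0798  0.0002]
 [ 0.0798 -0.9968 -0.0001]
 [ 0.0002  0.0001 -1.    ]] [-0.2164 -0.3436 -1.0543] [-0.0585  0.1355  0.0031] [ 0.1116  0.2612  1.4787 -0.0001  1.4016  1.6025]
band,foot (np.float64(317.6429901340135), np.float64(149.4230967721632)) (np.float64(315.578624057509), np.float64(165.03595922178613))
band,foot (np.float64(249.04248186683816), np.float64(144.7703054807911)) (np.float64(249.75923861556845), np.float64(163.8460458403656))
```

View pics/up.png

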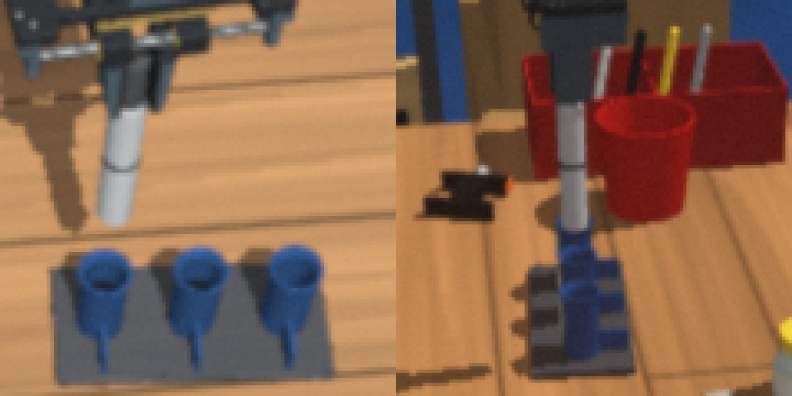

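The post hangs upright above tube0, with the foot at (114,220) and the mouth at (104,272) in the scene crop. I'll refine both by fitting edge midpoints.

Run:
```python
from h import *
np.set_printoptions(precision=4,suppress=True)
s=cap('scene');d=cap('side')
P=np.array([.5034,.1163,.2996])
def mid(c,m,r,u0,u1):
    g=m[r,u0:u1];x=np.flatnonzero(g)+u0
    return (x.min()+x.max())/2,len(x)
for n,c,u0,u1 in(('scene',s,300,335),('side',d,240,262)):
    h=cv2.cvtColor(c['frame'],cv2.COLOR_BGR2HSV)
    g=c['frame'].astype(int);w=((h[...,1]<50)&(h[...,2]>90))
    zs=np.linspace(.045,.135,10)
    out=[]
    for z in zs:   # z = height above foot along post
        u,v=proj(c,P-[0,0,.141-z]);r=int(round(v))
        m,k=mid(c,w,r,u0,u1) if w[r,u0:u1].any() else (np.nan,0)
        out.append((r,round(m-u,2),k))
    print(n,'post offs',out)
    b=cv2.inRange(h,(105,90,20),(125,255,255))>0
    out=[]
    for z in(.08,.07,.06,.05,.04):
        u,v=proj(c,[.5028,.1172,z]);r=int(round(v));uu=int(u)
        m,k=mid(c,b,r,uu-12,uu+13)
        out.append((r,round(m-u,2),k))
    print('tube0 offs',out)
    u=np.array(proj(c,P));print('px/mm x,y',[(np.array(proj(c,P+e))-u).round(2) for e in([.01,0,0],[0,.01,0])])
```

```text
scene post offs [(155, np.float64(0.63), 10), (153, np.float64(0.33), 10), (151, np.float64(0.53), 9), (148, np.float64(0.72), 10), (146, np.float64(0.41), 10), (143, np.float64(0.59), 11), (141, np.float64(0.77), 10), (139, np.float64(0.44), 10), (136, np.float64(0.61), 10), (134, np.float64(4.78), 7)]
tube0 offs [(181, np.float64(-0.24), 16), (183, np.float64(0.51), 15), (185, np.float64(0.27), 14), (186, np.float64(0.02), 13), (188, np.float64(0.26), 13)]
px/mm x,y [array([0.58, 3.22]), array([ 4.05, -0.29])]
side post offs [(152, np.float64(-0.8), 8), (149, np.float64(-1.19), 7), (146, np.float64(1.41), 2), (143, np.float64(-0.98), 7), (141, np.float64(-1.38), 8), (138, np.float64(-1.27), 8), (135, np.float64(-1.16), 8), (132, np.float64(-1.05), 8), (129, np.float64(-0.94), 8), (126, np.float64(2.17), 2)]
tube0 offs [(184, np.float64(3.19), 18), (186, np.float64(3.6), 17), (189, np.float64(1.51), 11), (191, np.float64(0.41), 9), (194, np.float64(0.82), 10)]
px/mm x,y [array([ 3.17, -0.2 ]), array([-0.33, -1.25])]
```

Call:
carry_out:
  increments:
    - [[0.017,0,-0.15,0,0,0],[0.017,0,-0.3,0,0,0],[0.017,0,-0.42,0,0,0],[0.017,0,-0.45,0,0,0],[0.017,0,-0.45,0,0,0]]

```text
clock: 9.5
eef_pos: [0.5062, 0.1175, 0.2326]
eef_rot: [[0.997, 0.081, 0.001], [0.081, -0.997, -0.0], [0.0, 0.0, -1.0]]
wrist_force: [0.3, 0.7, -1.0]
gripper_width: 0.224
finger_force: 45.0
```

Call:
carry_out:
  increments:
    - [[0,0,-0.02,0,0,0],[0,0,-0.04,0,0,0],[0,0,-0.06,0,0,0],[0,0,-0.07,0,0,0],[0,0,-0.07,0,0,0]]

```text
clock: 10.12
eef_pos: [0.506, 0.1176, 0.2218]
eef_rot: [[0.997, 0.081, 0.0], [0.081, -0.997, -0.0], [0.0, 0.0, -1.0]]
wrist_force: [0.2, 0.1, -2.2]
gripper_width: 0.23
finger_force: 45.0
```

Call:
carry_out:
  increments:
    - [[0,0,-0.02,0,0,0],[0,0,-0.04,0,0,0],[0,0,-0.05,0,0,0],[0,0,-0.05,0,0,0]]

```text
clock: 10.62
eef_pos: [0.506, 0.1175, 0.2142]
eef_rot: [[0.997, 0.081, 0.0], [0.081, -0.997, -0.0], [0.0, 0.0, -1.0]]
wrist_force: [-1.0, -0.8, -2.4]
gripper_width: 0.224
finger_force: 45.0
```

Call:
carry_out:
  increments:
    - [[0,0,-0.02,0,0,0],[0,0,-0.04,0,0,0],[0,0,-0.05,0,0,0],[0,0,-0.05,0,0,0]]

```text
clock: 11.12
eef_pos: [0.506, 0.1176, 0.2067]
eef_rot: [[0.997, 0.081, 0.0], [0.081, -0.997, -0.0], [0.0, 0.0, -1.0]]
wrist_force: [-0.4, -2.0, -2.2]
gripper_width: 0.23
finger_force: 45.0
```

Call:
carry_out:
  increments:
    - [[0,-0.003,-0.03,0,0,0],[0,-0.003,-0.05,0,0,0],[0,-0.003,-0.07,0,0,0],[0,-0.003,-0.07,0,0,0]]

```text
clock: 11.62
eef_pos: [0.5058, 0.1171, 0.1961]
eef_rot: [[0.997, 0.081, -0.0], [0.081, -0.997, -0.0], [-0.0, 0.0, -1.0]]
wrist_force: [-0.0, -0.2, -1.7]
gripper_width: 0.228
finger_force: 45.0
```

Call:
carry_out:
  increments:
    - [[0,0,-0.013,0,0,0],[0,0,-0.026,0,0,0],[0,0,-0.04,0,0,0],[0,0,-0.04,0,0,0]]

```text
clock: 12.12
eef_pos: [0.506, 0.1171, 0.1902]
eef_rot: [[0.997, 0.081, 0.0], [0.081, -0.997, -0.0], [0.0, 0.0, -1.0]]
wrist_force: [0.5, 0.6, -1.7]
gripper_width: 0.229
finger_force: 45.0
```

Call:
carry_out:
  increments:
    - [[0,0,-0.01,0,0,0],[0,0,-0.02,0,0,0],[0,0,-0.03,0,0,0],[0,0,-0.03,0,0,0]]

```text
clock: 12.62
eef_pos: [0.509, 0.1174, 0.1892]
eef_rot: [[0.997, 0.081, 0.008], [0.081, -0.997, 0.0], [0.008, 0.0, -1.0]]
wrist_force: [-1.7, -1.6, 43.8]
gripper_width: 0.223
finger_force: 45.0
```

Hard stop at TCP z 0.189, with the foot about 35 mm below the mouth, so tube0 holds a stub. Raising out and going to tube1.

Call:
carry_out:
  increments:
    - [[0,0,0.05,0,0,0],[0,0,0.15,0,0,0],[0,0,0.3,0,0,0],[0,0,0.43,0,0,0],[0,0,0.43,0,0,0],[0,0,0.43,0,0,0]]

```text
clock: 13.38
eef_pos: [0.5056, 0.1172, 0.2498]
eef_rot: [[0.997, 0.081, -0.001], [0.081, -0.997, -0.0], [-0.001, 0.0, -1.0]]
wrist_force: [-0.5, 0.4, -2.8]
gripper_width: 0.224
finger_force: 45.0
```

Call:
carry_out:
  increments:
    - [[0.017,0.25,0,0,0,0],[0.036,0.5,0,0,0,0],[0.036,0.5,0,0,0,0],[0.036,0.5,0,0,0,0]]

```text
clock: 13.88
eef_pos: [0.5109, 0.1918, 0.2496]
eef_rot: [[0.997, 0.082, -0.001], [0.082, -0.997, -0.001], [-0.001, 0.001, -1.0]]
wrist_force: [0.4, -0.2, -2.2]
gripper_width: 0.224
finger_force: 45.0
```

Call:
carry_out:
  increments:
    - [[0,0,-0.1,0,0,0],[0,0,-0.15,0,0,0],[0,0,-0.18,0,0,0],[0,0,-0.2,0,0,0],[0,0,-0.2,0,0,0]]

```text
clock: 14.5
eef_pos: [0.5114, 0.1921, 0.2203]
eef_rot: [[0.997, 0.081, 0.0], [0.081, -0.997, -0.0], [0.0, 0.0, -1.0]]
wrist_force: [1.1, 0.3, -1.8]
gripper_width: 0.229
finger_force: 45.0
```

Call:
carry_out:
  increments:
    - [[0,0,-0.02,0,0,0],[0,0,-0.04,0,0,0],[0,0,-0.06,0,0,0],[0,0,-0.06,0,0,0]]

```text
clock: 15.0
eef_pos: [0.5115, 0.192, 0.2112]
eef_rot: [[0.997, 0.081, 0.001], [0.081, -0.997, -0.0], [0.0, 0.0, -1.0]]
wrist_force: [1.7, -1.2, -3.7]
gripper_width: 0.227
finger_force: 45.0
```

Call:
carry_out:
  increments:
    - [[0,0,-0.03,0,0,0],[0,0,-0.06,0,0,0],[0,0,-0.09,0,0,0],[0,0,-0.11,0,0,0],[0,0,-0.11,0,0,0]]

```text
clock: 15.62
eef_pos: [0.5113, 0.1921, 0.1945]
eef_rot: [[0.997, 0.081, -0.0], [0.081, -0.997, -0.0], [-0.0, 0.0, -1.0]]
wrist_force: [2.9, -1.6, -4.7]
gripper_width: 0.224
finger_force: 45.0
```

Call:
carry_out:
  increments:
    - [[0,0,-0.013,0,0,0],[0,0,-0.026,0,0,0],[0,0,-0.04,0,0,0],[0,0,-0.04,0,0,0]]

```text
clock: 16.12
eef_pos: [0.5118, 0.1922, 0.1894]
eef_rot: [[0.997, 0.081, 0.002], [0.081, -0.997, 0.0], [0.002, 0.0, -1.0]]
wrist_force: [0.9, -2.1, 8.0]
gripper_width: 0.229
finger_force: 45.0
```

Call:
carry_out:
  increments:
    - [[0,0,-0.007,0,0,0],[0,0,-0.013,0,0,0],[0,0,-0.013,0,0,0]]

```text
clock: 16.5
eef_pos: [0.5128, 0.1925, 0.1892]
eef_rot: [[0.997, 0.081, 0.005], [0.081, -0.997, 0.001], [0.005, -0.0, -1.0]]
wrist_force: [-1.7, -3.7, 34.2]
gripper_width: 0.228
finger_force: 45.1
```

The same hard stop, so tube1 is blocked too. On to tube2.

Call:
carry_out:
  increments:
    - [[0,0,0.05,0,0,0],[0,0,0.15,0,0,0],[0,0,0.3,0,0,0],[0,0,0.42,0,0,0],[0,0,0.42,0,0,0],[0,0,0.42,0,0,0]]

```text
clock: 17.25
eef_pos: [0.5108, 0.1922, 0.2493]
eef_rot: [[0.997, 0.081, -0.001], [0.081, -0.997, -0.0], [-0.001, 0.0, -1.0]]
wrist_force: [0.1, -0.2, -1.5]
gripper_width: 0.228
finger_force: 45.0
```

Call:
carry_out:
  increments:
    - [[0.02,0.25,0,0,0,0],[0.04,0.497,0,0,0,0],[0.04,0.497,0,0,0,0],[0.04,0.497,0,0,0,0]]

```text
clock: 17.75
eef_pos: [0.5169, 0.2664, 0.2491]
eef_rot: [[0.997, 0.082, -0.001], [0.082, -0.997, -0.001], [-0.001, 0.001, -1.0]]
wrist_force: [0.3, -1.3, -1.6]
gripper_width: 0.225
finger_force: 45.0
```

Call:
carry_out:
  increments:
    - [[0,0,-0.1,0,0,0],[0,0,-0.15,0,0,0],[0,0,-0.18,0,0,0],[0,0,-0.2,0,0,0],[0,0,-0.2,0,0,0]]

```text
clock: 18.38
eef_pos: [0.5174, 0.2667, 0.2198]
eef_rot: [[0.997, 0.081, 0.0], [0.081, -0.997, -0.0], [0.0, 0.0, -1.0]]
wrist_force: [0.1, 0.4, -2.3]
gripper_width: 0.222
finger_force: 45.0
```

Call:
carry_out:
  increments:
    - [[0,0,-0.02,0,0,0],[0,0,-0.04,0,0,0],[0,0,-0.06,0,0,0],[0,0,-0.06,0,0,0]]

```text
clock: 18.88
eef_pos: [0.5174, 0.2666, 0.2107]
eef_rot: [[0.997, 0.081, 0.0], [0.081, -0.997, -0.0], [0.0, 0.0, -1.0]]
wrist_force: [1.0, 0.1, -2.3]
gripper_width: 0.23
finger_force: 45.0
```

Call:
carry_out:
  increments:
    - [[0,0,-0.03,0,0,0],[0,0,-0.06,0,0,0],[0,0,-0.09,0,0,0],[0,0,-0.11,0,0,0],[0,0,-0.11,0,0,0]]

```text
clock: 19.5
eef_pos: [0.5173, 0.2666, 0.1941]
eef_rot: [[0.997, 0.081, 0.0], [0.081, -0.997, -0.0], [-0.0, 0.0, -1.0]]
wrist_force: [1.8, -1.4, -3.1]
gripper_width: 0.227
finger_force: 45.0
```

Call:
carry_out:
  increments:
    - [[0,0,-0.013,0,0,0],[0,0,-0.026,0,0,0],[0,0,-0.04,0,0,0],[0,0,-0.05,0,0,0],[0,0,-0.05,0,0,0]]

```text
clock: 20.12
eef_pos: [0.5174, 0.2667, 0.1867]
eef_rot: [[0.997, 0.081, 0.0], [0.081, -0.997, -0.0], [0.0, 0.0, -1.0]]
wrist_force: [0.7, -1.0, -2.7]
gripper_width: 0.225
finger_force: 45.0
```

Past the stub level, so tube2 is free. I'll lower it, slowly near the bottom (expected at TCP z 0.149).

Call:
carry_out:
  increments:
    - [[0,0,-0.03,0,0,0],[0,0,-0.06,0,0,0],[0,0,-0.09,0,0,0],[0,0,-0.12,0,0,0],[0,0,-0.12,0,0,0]]

```text
clock: 20.75
eef_pos: [0.5172, 0.2666, 0.1684]
eef_rot: [[0.997, 0.081, -0.0], [0.081, -0.997, -0.001], [-0.0, 0.001, -1.0]]
wrist_force: [1.5, 0.4, -3.1]
gripper_width: 0.224
finger_force: 45.0
```

Call:
carry_out:
  increments:
    - [[0,0,-0.02,0,0,0],[0,0,-0.04,0,0,0],[0,0,-0.06,0,0,0],[0,0,-0.08,0,0,0],[0,0,-0.09,0,0,0],[0,0,-0.09,0,0,0]]

```text
clock: 21.5
eef_pos: [0.5173, 0.2667, 0.1553]
eef_rot: [[0.997, 0.081, 0.0], [0.081, -0.997, -0.0], [0.0, 0.0, -1.0]]
wrist_force: [0.8, -0.2, -2.3]
gripper_width: 0.226
finger_force: 45.0
```

Call:
carry_out:
  increments:
    - [[0,0,-0.01,0,0,0],[0,0,-0.02,0,0,0],[0,0,-0.03,0,0,0],[0,0,-0.03,0,0,0]]

```text
clock: 22.0
eef_pos: [0.5174, 0.2667, 0.1508]
eef_rot: [[0.997, 0.081, 0.0], [0.081, -0.997, -0.0], [0.0, 0.0, -1.0]]
wrist_force: [0.7, -1.3, -2.2]
gripper_width: 0.228
finger_force: 45.0
```

Call:
carry_out:
  increments:
    - [[0,0,-0.005,0,0,0],[0,0,-0.01,0,0,0],[0,0,-0.015,0,0,0],[0,0,-0.015,0,0,0]]

```text
clock: 22.5
eef_pos: [0.5178, 0.2669, 0.1494]
eef_rot: [[0.997, 0.081, 0.002], [0.081, -0.997, 0.0], [0.002, -0.0, -1.0]]
wrist_force: [-0.2, -1.6, 9.6]
gripper_width: 0.224
finger_force: 45.0
```

Bottom contact at TCP 0.1494 as expected. Easing off, then releasing.

Call:
carry_out:
  increments:
    - [[0,0,0.004,0,0,0],[0,0,0.004,0,0,0],[0,0,0.004,0,0,0]]
  newtons: 3

```text
clock: 22.88
eef_pos: [0.5175, 0.2668, 0.1493]
eef_rot: [[0.997, 0.081, 0.001], [0.081, -0.997, -0.0], [0.001, 0.0, -1.0]]
wrist_force: [0.0, -0.6, 3.2]
gripper_width: 0.23
finger_force: 3.0
```

Call:
carry_out:
  increments:
    - [[0,0,0,0,0,0],[0,0,0,0,0,0],[0,0,0,0,0,0],[0,0,0,0,0,0],[0,0,0,0,0,0],[0,0,0,0,0,0],[0,0,0,0,0,0]]
  gripper: 70

```text
clock: 23.75
eef_pos: [0.5175, 0.2667, 0.1493]
eef_rot: [[0.997, 0.081, 0.0], [0.081, -0.997, -0.0], [0.0, 0.0, -1.0]]
wrist_force: [0.2, 1.4, 0.5]
gripper_width: 0.767
finger_force: 0.0
```

Call:
carry_out:
  increments:
    - [[0,0,0.15,0,0,0],[0,0,0.4,0,0,0],[0,0,0.7,0,0,0],[0,0,1,0,0,0],[0,0,1,0,0,0],[0,0,1,0,0,0]]

```text
clock: 24.5
eef_pos: [0.5171, 0.2666, 0.2987]
eef_rot: [[0.997, 0.081, -0.0], [0.081, -0.997, -0.0], [-0.0, 0.0, -1.0]]
wrist_force: [-0.6, 0.5, -0.3]
gripper_width: 0.77
finger_force: 0.0
```

Run:
```python
from h import *
o=ctrl.observe();print(o['clock'],o['eef_pos'],o['gripper_width'],o['wrist_force'])
a=cap('scene');b=cap('side')
for c in(a,b):print(proj(c,[.514,.267,.19]),proj(c,[.514,.267,.085]))
im=np.hstack([cv2.resize(x,(400,400),interpolation=3) for x in(a['frame'][80:280,260:460],b['frame'][100:260,200:360])])
cv2.imwrite('pics/end.png',im)
```

```text
24.5 [0.51712972 0.26655589 0.2987015 ] 0.7697717079873163 [-0.56523211  0.46297317 -0.26816351]
(np.float64(373.57894379035474), np.float64(157.2011427564798)) (np.float64(367.03921402209187), np.float64(179.03200134610205))
(np.float64(247.9051024159623), np.float64(135.98201141883803)) (np.float64(248.9069816730572), np.float64(161.82995880999277))
```

View pics/end.png

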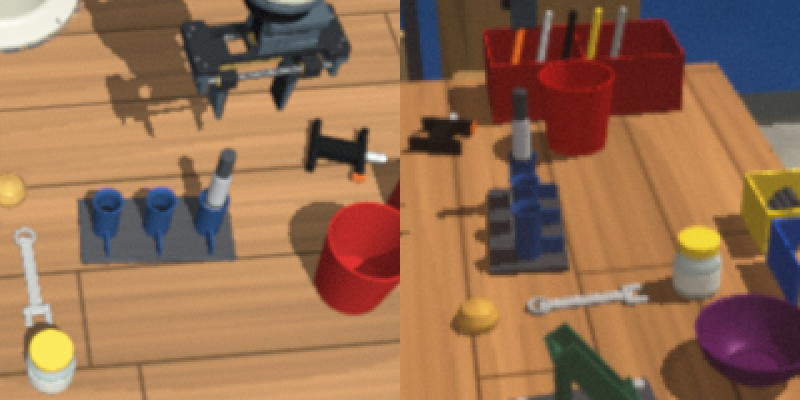

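The post stands in tube2 with its top at scene pixel (374,156). The expected pixel for fully home is (373.6,157.2). The other objects are where they were.

```bash
python3 -c "
from workcell import ctrl
print(ctrl.job_done())"
```

```text
the job is handed in; nothing more can be done
None
```

The seatpost is upright, foot down and fully home in tube2; tube0 and tube1 were blocked by stubs. The gripper is open and clear of the post, the other objects look undisturbed, and the job was handed in at about 25 s of the 48 s allowed.

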